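# Tip the centre punch out of the blue tube

### The job

The centre punch has dropped to the bottom of the blue tip-over tube, too deep to grip. Tip the blue tube right over towards its catch tray so that the punch slides out and lies in the tray, then let the tube swing back upright. Leave the yellow tube, which holds a bolt, standing upright.

Things in the scene. Friction and masses are not known exactly. Their poses are not given: they have to be found in the camera images.
- blue_tube (a joint): Blue tube's hinge: 0 upright, grows as its mouth tips towards its own tray (stand's -x), 1.57 level, 2.4 end stop, mouth steeply down over the tray. A return spring swings it back upright when let go; 1 to 6 N at the mouth tips and holds it. Steel inside begins to slide out between 2.0 and 2.2 or so: tip it all the way, give it a second.
- blue_pivot (a point): Centre of the blue tube's hinge pin, on the tube's centre line, 165 mm above the work surface, fixed. Axes of the steel stand: z up, y along the pin, -x towards the catch tray, +x the back. Two grey cheeks (30 mm wide along x, outer faces 64 mm apart) carry the pin, up to 15 mm above it; above them the tube stands free.
- blue_mouth (a point): Centre of the blue tube's open mouth, 110 mm above the pivot along the tube (its z axis). Round painted tube, 36 mm outside, 28 mm inside, 175 mm long; its tail reaches 71 mm below the pivot and swings up at the back as it tips. Push it over from behind near the mouth with shut fingers pointing down, or pinch it near the mouth.
- blue_tray (a point): Centre of the floor of the catch tray of the blue tube's stand, on the black rubber mat, 8 mm above the work surface, 142 mm from the pivot along the stand's -x; same axes as the stand. The tray floor is 186 mm long (x) and 92 mm wide (y), side walls 34 mm and front wall 40 mm above the work surface.
- punch_centre (a point): Centre of the dark steel centre punch, 12 mm thick and 116 mm long, 90 g. Its y axis runs along its length. At the start it stands in the blue tube, its upper end 54 mm below the mouth.
- yellow_tube (a joint): Joint of the yellow tube, on a second stand of the same make that holds an M12 bolt: not to be tipped. Same values as the blue one.
- yellow_pivot (a point): Pivot of the yellow tube, 165 mm above the work surface; a stand and tube of the same sizes as the blue one.

How it is judged:
On the way:
1. the blue tube is tipped over past level towards its tray (value of joint blue_tube above 1.7 rad), for 0.1 s.
At the end, for the whole second after the job is handed in: The centre punch lies, and stays, in the blue stand's catch tray: its centre within the tray's floor (100 mm along x and 48 mm along y of the tray centre) and less than 45 mm above the work surface. The blue tube is back within 0.2 rad of upright (x of punch_centre in the frame of blue_tray between -0.1 and 0.1 m and y of punch_centre in the frame of blue_tray between -0.048 and 0.048 m and height (world z) of punch_centre below 0.045 m and velocity of joint blue_tube below 0.1 rad/s and value of joint blue_tube below 0.2 rad); the robot touches nothing.
It fails at once if the yellow tube is tipped (value of joint yellow_tube above 0.5 rad).
It also fails if it takes over 56 s, if anything falls off the work surface, if the arm or the gripper's body presses on something with over 40 N, if the wrist force passes 120 N, or if a joint passes its speed limit or range.

### The arm

A 6-joint arm with a two-finger parallel gripper is mounted at the origin on a cart in front of the work surface, level with it; the furniture and walls round the work are solid. World frame = base frame: x ahead of the robot, y to its left, z up, the work surface at z = 0. Lengths are in m, angles in rad, forces in N, time in s.
With the tool pointing down it reaches from about 0.25 to 0.775 m from the base axis. Payload 4 kg.
Tool frame: the origin (TCP) lies midway between the tips of the shut fingers; the grasp point (between the pads) lies 19 mm behind it; z points along the fingers, y is the direction in which the jaws open and shut (so a half turn about z gives the same grasp; the last joint's range is limited). The gripper opens to 94 mm and grips with 3 to 60 N. Pads are 16 mm wide; open, the fingers measure 119 mm over their backs; the gripper's body (75 mm by 177 mm) begins 78 mm behind the grasp point.
Start: joints at [1.053, 0.087, 1.371, -0, 1.684, -0.103], TCP at [0.222, 0.503, 0.206] pointing down, gripper open.
Joint ranges: [-3.1, 3.1], [-0.76, 2.03], [0.27, 2.55], [-1.08, 4.22], [0.17, 2.65], [-2.57, 2.57]. Speed limits (rad/s): [2.79, 2.79, 3.14, 3.14, 3.14, 3.14].

### API

Orientations are given as [roll, pitch, yaw] about the fixed x, y, z axes, in that order (R = Rz(yaw) Ry(pitch) Rx(roll)).
In Python, from bench import robot gives the robot as it stands.
- The arm moves only by the tool drive_tool, never from a script. Its argument "series" is a list that holds one entry, the list of rows, each a list of 7 numbers: the turn, a rotation vector about the tool's x, y, z in rad, then the shift along the tool's x, y, z in cm, then the opening in per cent of the stroke, from 0 (shut) to 100 (fully open). In form: [[[rx, ry, rz, tx, ty, tz, fingers], ...]]. A call has 1 to 20 rows; each row is the pose to reach, as a shift and turn from the pose measured when the call began, along the tool's axes at that moment; what a row does not reach only later rows make up. A row lasts 1/10 s, in which the tool goes at most 50 mm and 8.59 degrees, less where a joint would pass 70% of its speed; a pose out of reach is approached as far as the arm can. A call with a gripper value outside its range is refused whole. The fingers move at their own pace and stop on an object; the grip force is fixed at half the most. Time passes only in rows, so rows that repeat a pose let the fingers close. It gives the time, the measured TCP pose, the force and the opening at its end, in the units of the state.
- robot.get_obs(): the state, without advancing time (a new reading comes with each control period).
- robot.snapshot(name): name is "side" or "top"; returns a dict with "img" (384x512x3 uint8, blue, green, red), "depth" (384x512 float32, m along the optical axis (not along the pixel's ray), 0 where there is no reading), "vertical_fov" (degrees; the focal length in pixels is half the picture's height over the tangent of half this angle, whatever the lens; pixels are square), "cx", "cy" (the principal point, pixels), "rvec" (rotation vector, rad) and "tvec" (3), from world to camera coordinates, as OpenCV has them. Camera axes: x right, y down, z forward; pixel columns grow to the right and rows downward; lengths in m; the calibration is good to about 2 mm. A picture is of the moment at which its call begins.
- robot.close_job(): hands the job in, once; it reports no verdict.
The state is a dict: "time": time; "joint_positions": joint angles; "qvel": joint speeds; "joint_torque": joint torques, N m; "tool_pos": TCP position; "ee_rot": TCP orientation; "wrist_force": force on the tool from outside, world axes, zero at the start; "wrist_torque": the same for the moment, N m; "width": finger opening in m.
Only numpy, scipy, OpenCV 4.12 (cv2) and the standard library are available. Lean on these libraries where they do the work, as an engineer would, in place of code of your own. Each camera call takes 0.05 s, during which the arm holds its last target.

## Working session

There is one attempt and no reset: what is moved stays moved. The work goes in short steps, Python scripts to look and compute and a tool call to move; the robot and the scene stay as the last step left them, time stands still between calls to the robot, and variables do not carry over. Pictures are saved under pics/ and viewed, and the job is handed in when it is done.

Besides the shell and the picture viewer there is one more tool, called after "Request:" by a JSON object that holds its "name" and its "arguments", one argument or row to a line. drive_tool: Moves the arm, as the interface text tells. Its arguments: {"type":"object","properties":{"series":{"type":"array","items":{"type":"array","items":{"type":"array","items":{"type":"number"}}}}},"required":["series"]}

```bash
mkdir -p pics; python3 - <<'E'
from bench import robot
import cv2,numpy as np
o=robot.get_obs(); print({k:np.round(v,3) for k,v in o.items()})
for n in("side","top"):
    s=robot.snapshot(n); cv2.imwrite(f"pics/{n}0.png",s["img"]); np.savez(f"{n}0.npz",**s)
    R=cv2.Rodrigues(np.array(s["rvec"],float))[0]; print(n,s["vertical_fov"],s["cx"],s["cy"],-R.T@np.ravel(s["tvec"]),R[2])
E
```

```text
{'time': np.float64(0.0), 'joint_positions': array([ 1.053,  0.088,  1.372, -0.   ,  1.684, -0.103]), 'qvel': array([ 0.   , -0.002,  0.001, -0.001, -0.003, -0.001]), 'joint_torque': array([-0.0000e+00, -3.4018e+01, -3.0243e+01,  7.2000e-02,  3.3000e-02,
       -0.0000e+00]), 'tool_pos': array([0.221, 0.503, 0.204]), 'ee_rot': array([-3.139, -0.   ,  2.727]), 'wrist_force': array([ 0.2  , -0.212,  0.092]), 'wrist_torque': array([-0.013,  0.034,  0.032]), 'width': np.float64(0.094)}
side 50.736759302950475 255.1991077809753 192.42529434001364 [ 0.11152379 -0.49464823  0.6669807 ] [ 0.44315479  0.72045098 -0.5334456 ]
top 42.89836371803194 250.50927842534293 194.77845663094087 [0.44035594 0.19105129 1.24731471] [ 0.09238894 -0.01797867 -0.99556067]
```

View pics/side0.png

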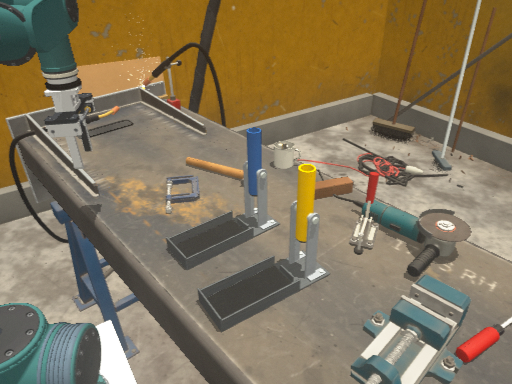

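View pics/top0.png

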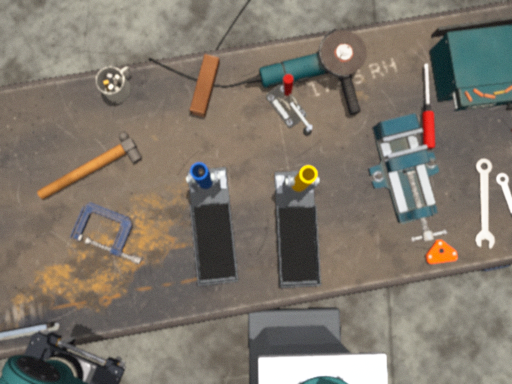

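Side shows the blue tube mouth near (254,130) and the yellow one near (306,168). Top shows the blue mouth near (200,172), the yellow near (308,174), and both trays reaching towards the robot. Next I measure them.

```bash
cat > h.py <<'E'
import cv2,numpy as np
def load(n,i=0): return dict(np.load(f"{n}{i}.npz"))
def cam(s):
    R=cv2.Rodrigues(np.array(s["rvec"],float))[0]; t=np.ravel(s["tvec"]); f=192/np.tan(np.radians(float(s["vertical_fov"]))/2)
    return R,t,f
def ray(s,uv,z):
    R,t,f=cam(s);uv=np.atleast_2d(uv); d=np.c_[(uv[:,0]-s["cx"])/f,(uv[:,1]-s["cy"])/f,np.ones(len(uv))]@R
    c=-R.T@t; return c+d*((z-c[2])/d[:,2])[:,None]
def cloud(s):
    R,t,f=cam(s); v,u=np.mgrid[0:384,0:512]; D=s["depth"]
    P=np.stack([(u-s["cx"])/f*D,(v-s["cy"])/f*D,D],-1); return (P-t)@R
def mask(s,c):
    h=cv2.cvtColor(s["img"],cv2.COLOR_BGR2HSV)
    return cv2.inRange(h,(105,150,60),(125,255,255)) if c=="blue" else cv2.inRange(h,(22,180,90),(34,255,255))
E
python3 - <<'E'
from h import *
for n in("top","side"):
  s=load(n);P=cloud(s)
  for c in("blue","yellow"):
    m=mask(s,c)>0; m&=(s["depth"]>0)&(P[...,2]>.1)&(P[...,2]<.3)
    k,l,st,ce=cv2.connectedComponentsWithStats(m.astype(np.uint8)); j=1+np.argmax(st[1:,4]); q=P[l==j]; print(n,c,st[j],ce[j])
    top=q[q[:,2]>.262]; print('  zmax',np.percentile(q[:,2],[2,50,98]),'rim n',len(top),'mid bbox',(top.min(0)+top.max(0))/2,'ext',np.ptp(top,axis=0))
    for a,b in((.19,.22),(.22,.25)):
      w=q[(q[:,2]>a)&(q[:,2]<b)]; 
      if len(w)>8:
        A=np.c_[2*w[:,:2],np.ones(len(w))];x=np.linalg.lstsq(A,(w[:,:2]**2).sum(1),rcond=None)[0];print('  circ',a,x[:2],np.sqrt(x[2]+x[0]**2+x[1]**2),len(w))
    if n=="top":
      # rim ellipse: pixels near z .275
      pts=np.argwhere(l==j)[:,::-1].astype(float); 
      w=ray(s,pts,.275); print('  ')
s=load("top");P=cloud(s)
g=cv2.cvtColor(s["img"],cv2.COLOR_BGR2GRAY)
for nm,(u,v) in dict(blue=(214,235),yellow=(298,245)).items():
  m=(g<45).astype(np.uint8); m=cv2.morphologyEx(m,cv2.MORPH_OPEN,np.ones((3,3)))
  k,l,st,ce=cv2.connectedComponentsWithStats(m); j=l[v,u]; print(nm,g[v,u],st[j])
  c=cv2.findContours((l==j).astype(np.uint8),0,2)[0][0][:,0].astype(float)
  w=ray(s,c,.008)[:,:2].astype(np.float32); r=cv2.minAreaRect(w); print(r, cv2.boxPoints(r).round(3).tolist())
E
```

```text
top blue [191 163  20  25 297] [200.84175084 175.10774411]
  zmax [0.12658527 0.24201158 0.27716977] rim n 100 mid bbox [0.58091624 0.27559338 0.27044324] ext [0.03243551 0.03235642 0.01683386]
  circ 0.19 [0.57991173 0.27585788] 0.015294454560982775 40
  circ 0.22 [0.58045305 0.27551142] 0.015713105487455803 67
  
top yellow [293 165  24  26 292] [305.43835616 176.42465753]
  zmax [0.12873873 0.25254269 0.27729694] rim n 122 mid bbox [0.57088334 0.05732739 0.27104804] ext [0.03475581 0.03415092 0.01664503]
  circ 0.19 [0.56937677 0.05841109] 0.015619897275149756 34
  circ 0.22 [0.56897868 0.05812289] 0.01568556271224155 43
  
side blue [247 128  14   6  33] [253.09090909 130.84848485]
  zmax [0.26291726 0.27521826 0.27614495] rim n 33 mid bbox [0.58303064 0.27498196 0.26953262] ext [0.03156004 0.0332725  0.01376373]
side yellow [ 296  164   20   78 1089] [304.50045914 198.08999082]
  zmax [0.10785815 0.21566777 0.2756921 ] rim n 213 mid bbox [0.57103748 0.05399877 0.26981356] ext [0.03430474 0.03592816 0.01522688]
  circ 0.19 [0.57196079 0.05408859] 0.016605931815397233 204
  circ 0.22 [0.57175063 0.05393186] 0.016502894351094238 210
blue 40 [     0      0    512    384 193523]
((0.10333558917045593, 0.6117855310440063), (0.0, 0.0), 0.0) [[0.10300000011920929, 0.6119999885559082], [0.10300000011920929, 0.6119999885559082], [0.10300000011920929, 0.6119999885559082], [0.10300000011920929, 0.6119999885559082]]
yellow 46 [     0      0    512    384 193523]
((0.10333558917045593, 0.6117855310440063), (0.0, 0.0), 0.0) [[0.10300000011920929, 0.6119999885559082], [0.10300000011920929, 0.6119999885559082], [0.10300000011920929, 0.6119999885559082], [0.10300000011920929, 0.6119999885559082]]
```

```bash
python3 - <<'E'
from h import *
s=load("top"); a=cv2.resize(s["img"][150:300,170:330],None,fx=4.5,fy=4,interpolation=cv2.INTER_NEAREST); cv2.imwrite("pics/crop.png",a)
E
```

```text
(no output)
```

View pics/crop.png

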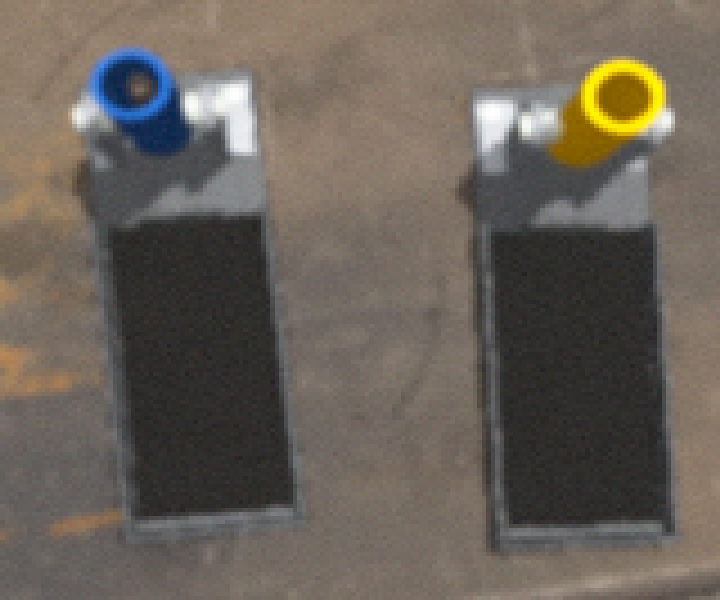

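The crop shows the blue tray floor (corners about (110,225), (265,212), (297,502), (135,518)), turned slightly from the yellow. Next I get the stand's yaw and the layout around it.

```bash
python3 - <<'E'
from h import *
s=load("top");P=cloud(s)
C=np.array([(110,225),(265,212),(297,502),(135,518)],float)/[4.5,4]+[170,150]
w=ray(s,C,.008);print(w.round(4)); 
e1=w[0]-w[3];e2=w[1]-w[2]
for e in(e1,e2):print(np.degrees(np.arctan2(e[1],e[0])),np.linalg.norm(e))
g=cv2.cvtColor(s["img"],cv2.COLOR_BGR2GRAY)
z=P[...,2]; m=((np.abs(z-.008)<.008)&(g<60)).astype(np.uint8); roi=np.zeros_like(m);roi[203:280,190:240]=1;m*=roi
m=cv2.morphologyEx(m,cv2.MORPH_OPEN,np.ones((3,3)))
c=max(cv2.findContours(m,0,2)[0],key=cv2.contourArea)[:,0].astype(float)
r=cv2.minAreaRect(ray(s,c,.008)[:,:2].astype(np.float32));print(r)
mid=w.mean(0);b=np.array([.5815,.2755]);d=b-mid[:2];print('mid',mid,'yaw to mouth',np.degrees(np.arctan2(d[1],d[0])),np.hypot(*d))
# heights of things near blue
Q=P[(s["depth"]>0)]; 
for x in np.arange(.40,.86,.04): print(round(x,2),[int(1000*max([0,*Q[(abs(Q[:,0]-x)<.02)&(abs(Q[:,1]-y)<.02)][:,2]])) for y in np.arange(.0,.50,.04)])
E
```

```text
[[0.5295 0.3116 0.008 ]
 [0.5357 0.2241 0.008 ]
 [0.353  0.2101 0.008 ]
 [0.3454 0.3004 0.008 ]]
3.4983866305406988 0.18438390988911205
4.389013870386135 0.1832179553668998
((0.44108155369758606, 0.2635478973388672), (0.1826373189687729, 0.08540996164083481), 4.873896598815918)
mid [0.44089709 0.26156018 0.008     ] yaw to mouth 5.661981868619554 0.14129224073339203
0.4 [38, 15, 32, 41, 6, 36, 15, 14, 40, 6, 9, 25, 23]
0.44 [40, 14, 15, 39, 5, 38, 14, 14, 37, 8, 6, 8, 21]
0.48 [41, 13, 17, 37, 5, 37, 36, 14, 36, 7, 7, 7, 22]
0.52 [37, 28, 29, 37, 6, 13, 38, 28, 37, 7, 6, 8, 22]
0.56 [14, 279, 277, 14, 6, 7, 273, 277, 183, 7, 7, 8, 6]
0.6 [5, 277, 278, 19, 6, 6, 275, 278, 183, 6, 6, 8, 8]
0.64 [6, 6, 5, 7, 6, 8, 11, 9, 8, 7, 5, 31, 31]
0.68 [6, 5, 6, 6, 6, 5, 8, 7, 7, 8, 5, 30, 34]
0.72 [72, 72, 15, 5, 7, 7, 6, 7, 6, 6, 8, 7, 33]
0.76 [10, 69, 81, 6, 9, 6, 6, 45, 44, 7, 6, 5, 6]
0.8 [5, 68, 182, 17, 7, 6, 7, 45, 46, 6, 5, 5, 76]
0.84 [45, 57, 60, 59, 40, 33, 44, 45, 42, 5, 6, 5, 95]
```

```bash
cat > plan.py <<'E'
from bench import robot
import numpy as np
from scipy.spatial.transform import Rotation as Ro
YAW=np.radians(4.7); PIV=np.array([.5815,.2752,.165])
def st(x,y,z): return PIV+Ro.from_euler('z',YAW).apply([x,y,z])
RT=Ro.from_euler('xyz',[np.pi,0,np.pi+YAW])
def rel(p,R=RT):
    o=robot.get_obs(); R0=Ro.from_euler('xyz',o["ee_rot"])
    return np.r_[(R0.inv()*R).as_rotvec().round(3),(R0.inv().apply(p-o["tool_pos"])*100).round(1)]
E
python3 - <<'E'
from plan import *
o=robot.get_obs();p=o["tool_pos"]
print(rel(p+[0,0,.14]))
print('over',rel(st(.075,0,.18)),st(.075,0,.18)); print('down',rel(st(.06,0,.09)))
E
```

```text
[-2.00e-03 -1.00e-03 -4.97e-01  0.00e+00 -0.00e+00 -1.40e+01]
over [-2.00e-03 -1.00e-03 -4.97e-01 -4.87e+01 -2.80e+00 -1.41e+01] [0.6562478  0.28134539 0.345     ]
down [-2.00e-03 -1.00e-03 -4.97e-01 -4.74e+01 -3.50e+00 -5.10e+00]
```

Request:
{"name": "drive_tool", "arguments": {
  "series": [
    [[0,0,0,0,0,-5,0],[0,0,0,0,0,-10,0],[0,0,-0.1,0,0,-14,0],[0,0,-0.2,-4.5,-0.3,-14,0],[0,0,-0.3,-9,-0.6,-14,0],[0,0,-0.4,-13.5,-0.9,-14,0],[0,0,-0.497,-18,-1.1,-14,0],[0,0,-0.497,-22.5,-1.4,-14,0],[0,0,-0.497,-27,-1.6,-14,0],[0,0,-0.497,-31.5,-1.9,-14,0],[0,0,-0.497,-36,-2.2,-14,0],[0,0,-0.497,-40,-2.4,-14,0],[0,0,-0.497,-44,-2.6,-14,0],[0,0,-0.497,-47,-2.8,-14,0],[0,0,-0.497,-48.7,-2.8,-14,0],[0,0,-0.497,-48.7,-2.8,-14,0],[0,0,-0.497,-48.7,-2.8,-14,0]]
  ]
}}

```text
time: 1.8
tool_pos: [0.6558, 0.2814, 0.3433]
ee_rot: [-3.14, -0.003, -3.059]
wrist_force: [0.4, -0.4, -0.6]
width: 0.0005
```

```bash
python3 - <<'E'
from plan import *
import cv2
s=robot.snapshot("side"); cv2.imwrite("pics/side1.png",s["img"])
print('down',rel(st(.06,0,.09)))
s_=.09
for th in np.arange(0,2.41,.15):
    n=np.array([np.cos(th),np.sin(th)]); p=s_*np.array([-np.sin(th),np.cos(th)])+(.018+.008*abs(np.cos(th)))*n
    print(round(th,2),p.round(3),rel(st(p[0],0,p[1])))
E
```

```text
down [-1.0e-03 -2.0e-03  1.0e-03  1.4e+00 -0.0e+00  8.9e+00]
0.0 [0.026 0.09 ] [-1.0e-03 -2.0e-03  1.0e-03  4.8e+00 -0.0e+00  8.9e+00]
0.15 [0.012 0.093] [-1.0e-03 -2.0e-03  1.0e-03  6.2e+00 -0.0e+00  8.6e+00]
0.3 [-0.002  0.094] [-1.0e-03 -2.0e-03  1.0e-03  7.6e+00 -0.0e+00  8.6e+00]
0.45 [-0.016  0.092] [-1.0e-03 -2.0e-03  1.0e-03  9.0e+00 -0.0e+00  8.7e+00]
0.6 [-0.031  0.088] [-1.00e-03 -2.00e-03  1.00e-03  1.04e+01 -0.00e+00  9.10e+00]
0.75 [-0.044  0.082] [-1.00e-03 -2.00e-03  1.00e-03  1.18e+01 -0.00e+00  9.70e+00]
0.9 [-0.056  0.074] [-1.00e-03 -2.00e-03  1.00e-03  1.30e+01 -0.00e+00  1.06e+01]
1.05 [-0.067  0.064] [-1.00e-03 -2.00e-03  1.00e-03  1.41e+01 -0.00e+00  1.16e+01]
1.2 [-0.076  0.052] [-1.00e-03 -2.00e-03  1.00e-03  1.50e+01 -0.00e+00  1.27e+01]
1.35 [-0.083  0.039] [-1.00e-03 -2.00e-03  1.00e-03  1.57e+01 -0.00e+00  1.41e+01]
1.5 [-0.088  0.025] [-1.00e-03 -2.00e-03  1.00e-03  1.62e+01 -0.00e+00  1.55e+01]
1.65 [-0.091  0.011] [-1.00e-03 -2.00e-03  1.00e-03  1.65e+01 -0.00e+00  1.68e+01]
1.8 [-0.092 -0.001] [-1.00e-03 -2.00e-03  1.00e-03  1.66e+01 -0.00e+00  1.81e+01]
1.95 [-0.091 -0.014] [-1.00e-03 -2.00e-03  1.00e-03  1.65e+01 -0.00e+00  1.93e+01]
2.1 [-0.089 -0.026] [-1.00e-03 -2.00e-03  1.00e-03  1.62e+01 -0.00e+00  2.06e+01]
2.25 [-0.084 -0.039] [-1.00e-03 -2.00e-03  1.00e-03  1.58e+01 -0.00e+00  2.18e+01]
2.4 [-0.078 -0.05 ] [-1.00e-03 -2.00e-03  1.00e-03  1.52e+01 -0.00e+00  2.30e+01]
```

View pics/side1.png

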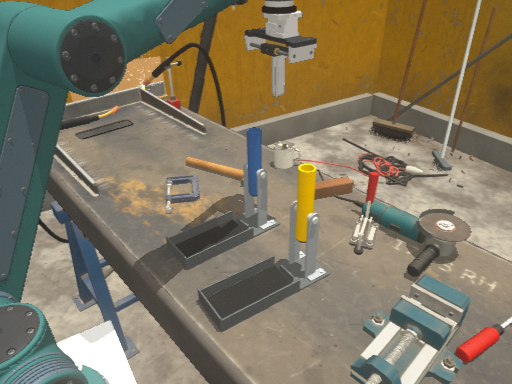

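Side image: shut fingers at (279,80), above and behind the blue tube at (254,130). I lower and push to about 1.5 rad.

Request:
{"name": "drive_tool", "arguments": {
  "series": [
    [[0,0,0,1.4,0,4.5,0],[0,0,0,1.4,0,8.9,0],[0,0,0,3.2,0,8.9,0],[0,0,0,4.8,0,8.9,0],[0,0,0,6.2,0,8.6,0],[0,0,0,7.6,0,8.6,0],[0,0,0,9.0,0,8.7,0],[0,0,0,10.4,0,9.1,0],[0,0,0,11.8,0,9.7,0],[0,0,0,13.0,0,10.6,0],[0,0,0,14.1,0,11.6,0],[0,0,0,15.0,0,12.7,0],[0,0,0,15.7,0,14.1,0],[0,0,0,16.2,0,15.5,0],[0,0,0,16.2,0,15.5,0]]
  ]
}}

```text
time: 3.35
tool_pos: [0.4914, 0.2689, 0.1893]
ee_rot: [-3.14, -0.002, -3.056]
wrist_force: [-0.6, -1.5, 2.5]
width: 0.0004
```

```bash
python3 - <<'E'
from plan import *
import cv2
s=robot.snapshot("side"); cv2.imwrite("pics/side2.png",s["img"])
for th in np.arange(1.5,2.41,.15):
    n=np.array([np.cos(th),np.sin(th)]); p=.09*np.array([-np.sin(th),np.cos(th)])+(.018+.008*abs(np.cos(th)))*n
    print(round(th,2),rel(st(p[0],0,p[1])))
E
```

```text
1.5 [-0.001 -0.002  0.003 -0.2   -0.1    0.   ]
1.65 [-1.0e-03 -2.0e-03  3.0e-03  1.0e-01 -1.0e-01  1.4e+00]
1.8 [-1.0e-03 -2.0e-03  3.0e-03  2.0e-01 -1.0e-01  2.6e+00]
1.95 [-1.0e-03 -2.0e-03  3.0e-03  1.0e-01 -1.0e-01  3.9e+00]
2.1 [-1.0e-03 -2.0e-03  3.0e-03 -1.0e-01 -1.0e-01  5.2e+00]
2.25 [-1.0e-03 -2.0e-03  3.0e-03 -6.0e-01 -1.0e-01  6.4e+00]
2.4 [-1.0e-03 -2.0e-03  3.0e-03 -1.2e+00 -1.0e-01  7.5e+00]
```

View pics/side2.png

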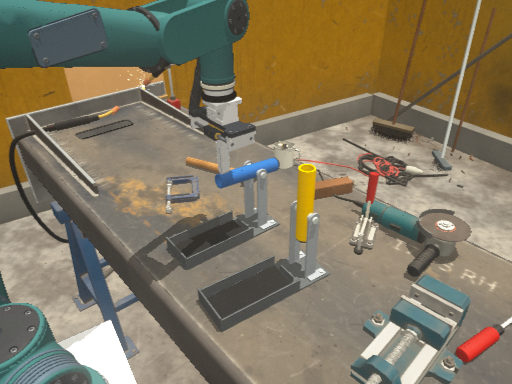

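The tube lies level, mouth at (222,182), with the finger on it at (222,165). I continue down to the end stop and hold.

Request:
{"name": "drive_tool", "arguments": {
  "series": [
    [[0,0,0,0.1,0,1.4,0],[0,0,0,0.2,0,2.6,0],[0,0,0,0.1,0,3.9,0],[0,0,0,-0.1,0,5.2,0],[0,0,0,-0.6,0,6.4,0],[0,0,0,-1.1,0,7.3,0],[0,0,0,-1.1,0,7.3,0],[0,0,0,-1.1,0,7.3,0],[0,0,0,-1.1,0,7.3,0],[0,0,0,-1.1,0,7.3,0],[0,0,0,-1.1,0,7.3,0],[0,0,0,-1.1,0,7.3,0],[0,0,0,-1.1,0,7.3,0],[0,0,0,-1.1,0,7.3,0],[0,0,0,-1.1,0,7.3,0],[0,0,0,-1.1,0,7.3,0],[0,0,0,-1.1,0,7.3,0],[0,0,0,-1.1,0,7.3,0]]
  ]
}}

```text
time: 5.2
tool_pos: [0.5017, 0.2695, 0.1168]
ee_rot: [-3.14, -0.004, -3.057]
wrist_force: [-4.9, -2.2, 1.0]
width: 0.0004
```

```bash
python3 - <<'E'
from plan import *
import cv2
s=robot.snapshot("side"); cv2.imwrite("pics/side3.png",cv2.resize(s["img"][110:290,130:340],None,fx=3.5,fy=3.3))
o=robot.get_obs();print(o["wrist_force"],o["tool_pos"])
E
```

```text
[-4.96933455 -1.53114711  0.71487909] [0.5017499  0.26948779 0.11679811]
```

View pics/side3.png

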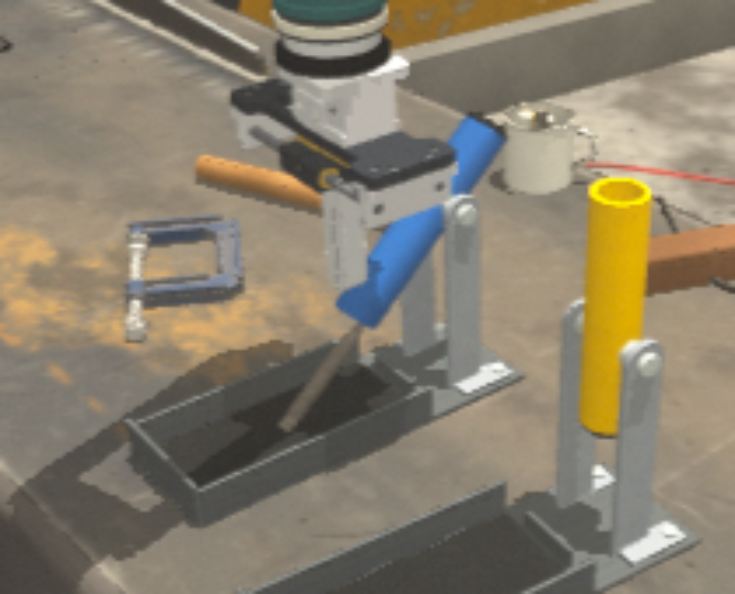

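The punch has slid out, with its lower end on the tray floor at (288,425) in the crop and its upper end just inside the mouth. I wait a little longer, then reverse the path so the tube swings back against the finger.

```bash
python3 - <<'E'
from plan import *
for th in [2.4,2.2,2,1.8,1.6,1.4,1.2,1,.8,.6,.4,.2,0]:
    n=np.array([np.cos(th),np.sin(th)]); p=.09*np.array([-np.sin(th),np.cos(th)])+(.018+.008*abs(np.cos(th)))*n
    print(round(th,2),rel(st(p[0],0,p[1]))[3:])
print(rel(st(.06,0,.09))[3:],rel(st(.075,0,.18))[3:])
E
```

```text
2.4 [-0.2 -0.1  0.2]
2.2 [ 0.6 -0.1 -1.4]
2 [ 1.1 -0.1 -3. ]
1.8 [ 1.2 -0.1 -4.7]
1.6 [ 1.1 -0.1 -6.4]
1.4 [ 0.6 -0.1 -8.3]
1.2 [ -0.3  -0.1 -10. ]
1 [ -1.6  -0.1 -11.6]
0.8 [ -3.1  -0.1 -12.8]
0.6 [ -4.9  -0.1 -13.7]
0.4 [ -6.8  -0.1 -14.1]
0.2 [ -8.7  -0.1 -14.2]
0 [-10.5  -0.1 -13.9]
[-13.9  -0.1 -13.9] [-15.4  -0.2 -22.9]
```

Request:
{"name": "drive_tool", "arguments": {
  "series": [
    [[0,0,0,-0.2,0,0.2,0],[0,0,0,-0.2,0,0.2,0],[0,0,0,-0.2,0,0.2,0],[0,0,0,-0.2,0,0.2,0],[0,0,0,0.6,0,-1.4,0],[0,0,0,1.2,0,-4.7,0],[0,0,0,0.9,0,-7.4,0],[0,0,0,-0.3,0,-10.0,0],[0,0,0,-1.6,0,-11.6,0],[0,0,0,-3.1,0,-12.8,0],[0,0,0,-4.9,0,-13.7,0],[0,0,0,-6.8,0,-14.1,0],[0,0,0,-8.7,0,-14.2,0],[0,0,0,-10.5,0,-13.9,0],[0,0,0,-12.2,0,-13.9,0],[0,0,0,-13.9,0,-13.9,0],[0,0,0,-15.4,0,-18,0],[0,0,0,-15.4,0,-18,0],[0,0,0,-15.4,0,-18,0]]
  ]
}}

```text
time: 7.15
tool_pos: [0.6573, 0.2832, 0.2993]
ee_rot: [3.141, 0.003, -3.057]
wrist_force: [-0.7, -0.1, -0.1]
width: 0.0005
```

```bash
python3 - <<'E'
from plan import *
import cv2
for n in("side","top"):
    s=robot.snapshot(n); np.savez(f"{n}4.npz",**s)
    c=s["img"][110:290,130:340] if n=="side" else s["img"]
    cv2.imwrite(f"pics/{n}4.png",cv2.resize(c,None,fx=3.5,fy=3.3) if n=="side" else c)
E
```

```text
(no output)
```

View pics/side4.png

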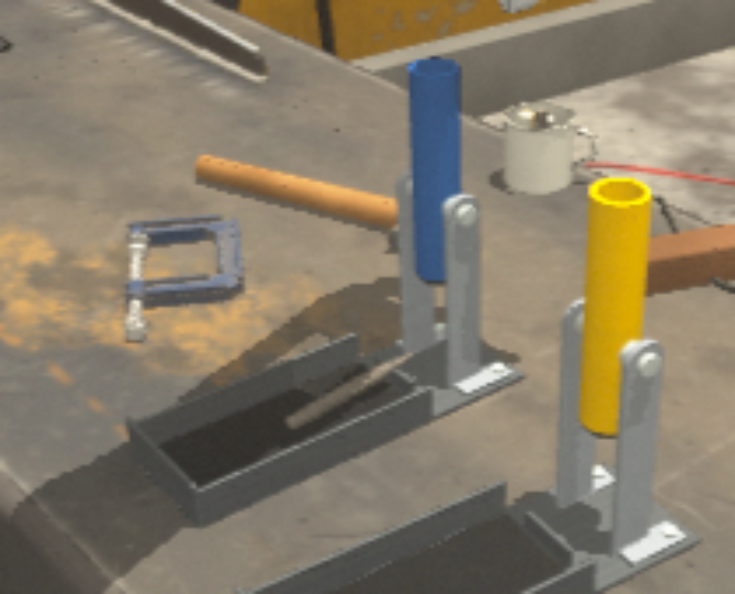

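View pics/top4.png

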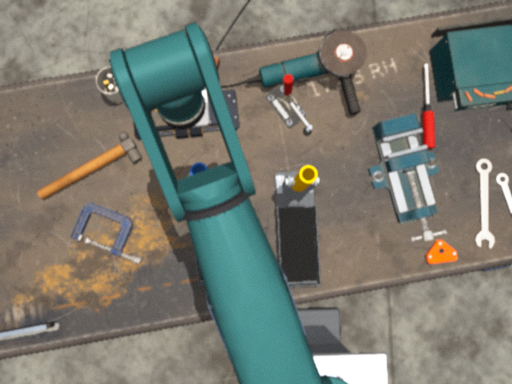

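Tube is upright and the punch lies in the tray, with its rear end propped on the tray's back edge (crop (405,358), front end (290,425)). I check its centre against the limits.

```bash
python3 - <<'E'
from plan import *; from h import *
s=load("side",4); P=cloud(s)
tray=st(-.142,0,0); 
def loc(p): return Ro.from_euler('z',-YAW).apply(p-np.r_[tray[:2],0])
def px(a,b): return np.array([130+a/3.5,110+b/3.3])
A=ray(s,px(290,425),.014)[0]
for z in(.02,.03,.04,.05):
    B=ray(s,px(408,355),z)[0]; print(z,loc(A).round(3),loc(B).round(3),'L',np.linalg.norm(A-B).round(3),'mid',loc((A+B)/2).round(3))
for a,b in((300,416),(320,405),(345,391),(370,376),(390,365)):
    u,v=px(a,b).round().astype(int); print(u,v,loc(P[v,u]).round(3),s["img"][v,u])
m=mask(s,"blue")>0; m&=(P[...,2]>.15)&(P[...,2]<.3)&(P[...,0]>.5)&(P[...,0]<.66)
for lo,hi in((.15,.2),(.2,.24),(.24,.28)):
    q=P[m&(P[...,2]>lo)&(P[...,2]<hi)]; print('tube',lo,len(q),q.mean(0).round(3) if len(q) else '')
E
```

```text
0.02 [ 0.004 -0.004  0.014] [0.122 0.01  0.02 ] L 0.119 mid [0.063 0.003 0.017]
0.03 [ 0.004 -0.004  0.014] [ 0.114 -0.001  0.03 ] L 0.111 mid [ 0.059 -0.003  0.022]
0.04 [ 0.004 -0.004  0.014] [ 0.106 -0.013  0.04 ] L 0.105 mid [ 0.055 -0.009  0.027]
0.05 [ 0.004 -0.004  0.014] [ 0.098 -0.024  0.05 ] L 0.103 mid [ 0.051 -0.014  0.032]
216 236 [ 0.015 -0.003  0.017] [ 94 105 116]
221 233 [ 0.03  -0.003  0.02 ] [ 86  98 106]
229 228 [ 0.054 -0.005  0.026] [ 87  99 107]
236 224 [ 0.077 -0.005  0.028] [122 142 152]
241 221 [ 0.093 -0.005  0.03 ] [130 148 158]
tube 0.15 0 
tube 0.2 0 
tube 0.24 6 [0.574 0.284 0.275]
```

The centre is at tray x +0.06 m, y −0.004 m, height about 0.02 m, which is inside every limit. I wait half a second and check that nothing moves before handing in.

Request:
{"name": "drive_tool", "arguments": {
  "series": [
    [[0,0,0,0,0,-3,0],[0,0,0,0,0,-3,0],[0,0,0,0,0,-3,0],[0,0,0,0,0,-3,0],[0,0,0,0,0,-3,0]]
  ]
}}

```text
time: 7.75
tool_pos: [0.6557, 0.283, 0.3252]
ee_rot: [-3.14, -0.004, -3.056]
wrist_force: [0.2, -0.3, -1.0]
width: -0.0
```

```bash
python3 - <<'E'
from plan import *; from h import *
s=robot.snapshot("side"); a=load("side",4)
r=(slice(120,250),slice(170,285)); d=cv2.absdiff(s["img"],a["img"]).max(2)[r]
print((d>40).sum(), np.argwhere(d>40)[:10]+[120,170], np.abs(robot.get_obs()["wrist_force"]).max())
cv2.imwrite("pics/side5.png",s["img"])
u=cv2.inRange(cv2.cvtColor(s["img"],cv2.COLOR_BGR2HSV),(105,120,40),(125,255,255))[125:195,235:270]
rows,cols=np.nonzero(u); print('tube column top/bottom',cols[rows<10].mean()+235,cols[rows>45].mean()+235)
o=cv2.inRange(cv2.cvtColor(load("side",0)["img"],cv2.COLOR_BGR2HSV),(105,120,40),(125,255,255))[125:195,235:270]
rows,cols=np.nonzero(o); print('at start',cols[rows<10].mean()+235,cols[rows>45].mean()+235)
E
```

```text
70 [[128 249]
 [194 237]
 [195 234]
 [195 235]
 [195 236]
 [196 228]
 [196 229]
 [197 225]
 [197 226]
 [197 227]] 0.5903070567870401
tube column top/bottom 253.43010752688173 252.09756097560975
at start 253.5 252.07361963190183
```

View pics/side5.png

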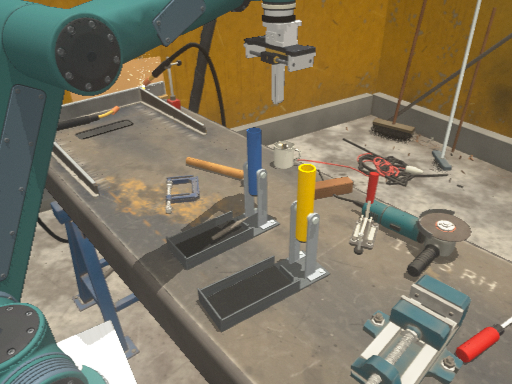

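The tube (254,160) stands where it did at the start and the punch lies in the tray at (228,229). The only pixel changes follow the shadow, and the gripper is clear. I hand in.

```bash
python3 -c "
from bench import robot
print(robot.close_job())"
```

```text
the job is handed in; nothing more can be done
None
```

I tipped the blue tube right over with shut fingers and the punch slid out into the tray. I then let the tube swing back upright against the finger and handed the job in after about 8 s. No verdict was given.

- **Tipping:** I pushed the tube to about 2.4 rad by the finger path and held it there for about 1.5 s. That angle comes from the finger position and the image. The wrist force stayed near 5 N at the readings I took.
- **Punch:** Its centre measured about x +0.06 m and y −0.004 m from the tray centre, at about 0.02–0.03 m height. That is inside all the limits. It is not lying flat, because its rear end rests on the tray's back edge, but it did not visibly move between the last two pictures.
- **Tubes and robot:** The blue tube is back at its starting position in the image to within 0.1 px. The yellow tube still stands upright and the gripper is clear of everything.
- **Checks that fell short:**
  - My depth check of the blue tube's upright pose found too few pixels to use, so I relied on the image comparison instead.
  - The final frame comparison flagged 70 changed pixels, mostly around the tray's shadow edge. I put these down to the arm's shadow moving.
  - The top camera was blocked by the arm, so only the side view confirms the punch position.

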